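Close the label-roll guide with its thumbwheel

ROBOT

A 7-joint arm with a two-finger parallel gripper is mounted at the origin on the work surface. World frame = base frame: x ahead of the robot, y to its left, z up, the work surface at z = 0. Lengths are in m, angles in rad, forces in N, time in s.
With the tool pointing down it reaches from about 0.425 to 0.875 m from the base axis. Payload 4.7 kg.
Tool frame: the origin (TCP) lies at the very end of the fingers, on their centre line; the grasp point (between the pads) lies 19 mm behind it; z points along the fingers, y is the line along which they close (so a half turn about z gives the same grasp; the last joint's range is limited). The gripper opens to 87 mm and grips with 3 to 60 N. Pads are 19 mm wide; open, the fingers measure 117 mm over their backs; the gripper's body (75 mm by 190 mm) begins 51 mm behind the grasp point.
Start: joints at [1.129, 0.321, -0.07, 1.45, 0.023, 1.371, -0.057], TCP at [0.286, -0.584, 0.223] pointing down, gripper open.
Joint ranges: [-2.86, 2.86], [-0.3, 2.09], [-1.38, 1.24], [0.06, 2.45], [-1.56, 4.7], [0.09, 2.05], [-2.69, 2.69]. Speed limits (rad/s): [2.57, 2.57, 3.14, 3.14, 3.14, 3.14, 3.14].

INTERFACE

Orientations are given as a rotation vector (axis times angle).
In Python, from bench import ctrl gives the robot as it stands.
- The arm moves only by the tool jog_arm, never from a script. Its argument "commands" is a list of rows, each a list of 7 numbers: the opening, from 0 (shut) to 1 (fully open), then the shift along the world's x, y, z scaled (see below), then the turn, a rotation vector about the world's x, y, z scaled (see below). A call has exactly 5 rows; each row is the pose to reach, as a shift and turn from the pose commanded when the call began; what a row does not reach only later rows make up. The controller multiplies each number of a shift by 0.5 m and each number of a turn by 30 degrees. A row lasts 1/12 s, in which the tool goes at most 41.7 mm and 7.16 degrees, less where a joint would pass 70% of its speed; a pose out of reach is approached as far as the arm can. A call with a number of a shift or a turn outside -1 to 1 is refused whole. A call with a gripper value outside its range is refused whole. The fingers move at their own pace and stop on an object; "grip_force" is the grip in N (left out, the last holds). Time passes only in rows, so rows that repeat a pose let the fingers close, or fill a call up. It gives the time, the measured TCP pose, the force, the opening and the grip force at its end, in the units of the state.
- ctrl.get_state(): the state, without advancing time (a new reading comes with each control period).
- ctrl.get_image(name): name is "side" or "top" or "wrist"; returns a dict with "frame" (480x640x3 uint8, red, green, blue), "vfov" (degrees; the focal length in pixels is half the picture's height over the tangent of half this angle, whatever the lens; pixels are square), "cx", "cy" (the principal point, pixels), "camera_from_world" (4x4, takes a point from world to camera coordinates); the wrist camera has in their place "mount" (4x4, takes a point from camera to tool coordinates, whose origin is the TCP and whose axes are the flange's). Camera axes: x right, y down, z forward; pixel columns grow to the right and rows downward; lengths in m; the calibration is good to about 2 mm. A picture is of the moment at which its call begins: read the wrist's pose just before it. There is no depth.
- ctrl.close_job(): hands the job in; it is judged then, once.
The state is a dict: "time": time; "joint_positions": joint angles; "qd": joint speeds; "joint_torque": joint torques, N m; "position": TCP position; "tool_rot": TCP orientation; "ft_force": force on the tool from outside, world axes, zero at the start; "torque": the same for the moment, N m; "grip_width": opening from 0.0 (shut) to 1.0 (fully open); "grip_force": force on a finger pad.
Only numpy, scipy, OpenCV 4.12 (cv2) and the standard library are available. Lean on these libraries where they do the work, as an engineer would, in place of code of your own. Each camera call takes 0.05 s, during which the arm holds its last target. There are 200 camera calls.

TASK

The orange side guide of the label dispenser stands wide open. Roll the ribbed orange thumbwheel with a fingertip, a few strokes towards the roll, until the guide stands just up against the label roll, with no more than a sliver of a gap (under 5 mm), and without shoving the roll along. Move the guide only by its wheel: do not push on the guide or the roll by hand, and leave everything else on the bench alone.

Things in the scene. Friction and masses are not known exactly. Their poses are not given: they have to be found in the camera images.
- printer: the grey label dispenser, fixed to the bench, 160 mm (x) by 310 mm (y) in plan; origin at the centre of its underside on the bench, z up, y along its length. Its -y end is a closed deck 102 mm high that holds the thumbwheel; its +y part is an open bay with two steel cradle bars that carry the label roll, closed by an end wall 105 mm high. The bay's floor is 30 mm high.
- wheel_top (a point): fixed point at the top of the thumbwheel, at (0, -105, 110) mm in the dispenser's frame. The wheel is orange with 20 black rubber ribs, 70 mm in diameter, 34 mm wide, its axle level along the dispenser's x. The deck's cheeks beside it (x) stand 44 mm apart and 102 mm high, so only its top 8 mm are proud; the deck's walls before and behind it (y), 85 mm apart, are 94 mm high.
- thumbwheel (a joint): angle of the thumbwheel, 0 to 3.6 rad. Stroking its top towards the dispenser's +y (towards the roll) increases it and moves the guide towards the roll by 25 mm per radian (about 0.7 mm per mm of stroke); stroking back opens the guide. It has light friction (about 1.5 N at the rim) and stays where it is left.
- guide: the orange upright side guide in the bay, a plate 110 mm (x) by 5 mm (y) by 60 mm, its top at 116 mm above the bench; it slides along the dispenser's y, geared to the thumbwheel. Origin at the middle of its plate's lower edge, axes as the dispenser's.
- guide_face (a point): centre of the guide's face that looks to the roll (+y); axes as the dispenser's.
- roll: the white label roll, 90 mm in diameter and 70 mm long, lying loose on the cradle bars with its axis along the dispenser's y; origin at its centre, 85 mm above the bench. About 0.3 kg; a push of 1 to 4 N slides it.
- roll_face (a point): centre of the roll's flat end that looks to the guide. The gap is its y in the frame of guide_face.
- spare_roll: a spare label roll, 90 mm in diameter, standing on end, 70 mm high, near the dispenser's +y end; origin at the centre of its underside.
- tape_roll: an amber roll of packing tape lying flat, 100 mm in diameter, 48 mm high; origin at the centre of its underside.
- cutter: a black and red box cutter lying flat, 150 mm long, 16 mm high; origin at the middle of its underside, x along it.
- carton: a closed cardboard carton, 170 by 120 by 90 mm; origin at the centre of its underside.
- mouse: a black computer mouse, 105 by 60 by 22 mm; origin at the centre of its underside.
- scanner: a hand barcode scanner upright in its stand, 172 mm high; origin at the centre of its underside.

How it is judged:
At the end, for the whole second after the job is handed in: The gap between the guide's face and the roll's end is under 5 mm, the roll lies still within 8 mm of where it started, and the thumbwheel is at rest (y of roll_face in the frame of guide_face below 0.005 m and distance of roll_face from where it was at the start of the episode below 0.008 m and velocity of joint thumbwheel between -0.05 and 0.05 rad/s and linear speed of roll below 0.01 m/s); the robot touches nothing.
It fails at once if the robot pushes the guide directly (over 1 N) (contact force between any of the fingers, the arm and guide above 1 N).
It fails at once if the robot pushes the label roll (over 1 N) (contact force between any of the fingers, the arm and roll above 1 N).
It fails at once if something else on the bench is shifted by more than 20 mm (distance of any of spare_roll, tape_roll, cutter, carton, mouse, scanner from where it was at the start of the episode above 0.02 m).
It also fails if it takes over 48 s, if anything falls off the work surface, if the arm or the gripper's body presses on something with over 40 N, if the wrist force passes 120 N, or if a joint passes its speed limit or range.

## Working session

There is one attempt and no reset: what is moved stays moved. The work goes in short steps, Python scripts to look and compute and a tool call to move; the robot and the scene stay as the last step left them, time stands still between calls to the robot, and variables do not carry over. Pictures are saved under pics/ and viewed, at most 10 in all, crops included, and the job is handed in when it is done.

Besides the shell and the picture viewer there is one more tool, called after "Emit:" as name(argument=value, ...), one argument or row to a line, values as JSON. jog_arm: Moves the arm, as the interface text tells. Shifts and turns lie within -1 to 1; 1 stands for 0.5 m of shift or 30 degrees of turn. Its arguments: {"type":"object","properties":{"commands":{"type":"array","items":{"type":"array","items":{"type":"number","minimum":-1,"maximum":1}}},"grip_force":{"type":"number"}},"required":["commands"]}

```bash
mkdir -p pics
cat > h.py <<'E'
import numpy as np, cv2, pickle
from bench import ctrl
def grab(n,tag):
    s=ctrl.get_state(); im=ctrl.get_image(n)
    cv2.imwrite(f'pics/{tag}.png',im['frame'][:,:,::-1]); 
    im['state']=s; pickle.dump(im,open(f'pics/{tag}.pkl','wb')); return im
def load(tag): return pickle.load(open(f'pics/{tag}.pkl','rb'))
def cam(im):
    f=im['frame'].shape[0]/2/np.tan(np.radians(im['vfov'])/2)
    K=np.array([[f,0,im['cx']],[0,f,im['cy']],[0,0,1]])
    return K,np.array(im['camera_from_world'])
def onplane(im,uv,z):
    K,T=cam(im); uv=np.atleast_2d(uv).astype(float)
    d=np.linalg.solve(K,np.c_[uv,np.ones(len(uv))].T); R=T[:3,:3]; c=-R.T@T[:3,3]; d=R.T@d
    return (c[:,None]+d*((z-c[2])/d[2])).T
def proj(im,P):
    K,T=cam(im); P=np.atleast_2d(P); q=K@(T[:3,:3]@P.T+T[:3,3:]); return (q[:2]/q[2]).T
E
python3 - <<'E'
from h import *
for n in('side','top'):
    im=grab(n,n+'0'); print(n,im['vfov'],np.round(im['camera_from_world'],3).tolist())
print(ctrl.get_state())
E
```

```text
side 53.40916507029677 [[-0.96, -0.281, 0.003, 0.501], [-0.202, 0.682, -0.703, 0.18], [0.196, -0.675, -0.711, 1.047], [0.0, 0.0, 0.0, 1.0]]
top 43.76674520069079 [[0.023, -1.0, 0.003, 0.005], [-0.983, -0.023, -0.185, 0.516], [0.185, 0.002, -0.983, 1.542], [0.0, 0.0, 0.0, 1.0]]
{'time': 0.1, 'joint_positions': array([ 1.12911737,  0.3217176 , -0.07005529,  1.45155669,  0.02258632,
        1.37078606, -0.05691374]), 'qd': array([ 0.00033198, -0.00086182,  0.00016251, -0.00410566,  0.00281072,
        0.00094977,  0.00017524]), 'joint_torque': array([ 6.95638046e-04, -4.92574418e+01, -4.05272003e-01, -3.13399243e+01,
       -6.40103244e-02,  3.95380938e-02,  1.24321919e-04]), 'position': array([ 0.28583316, -0.58323245,  0.2215891 ]), 'tool_rot': array([-3.05879977e+00, -7.09364892e-01,  7.31930454e-04]), 'ft_force': array([-0.63359254, -0.69162672,  0.52373475]), 'torque': array([-0.00334531,  0.02698147, -0.01870362]), 'grip_force': 0.0, 'grip_width': 0.9995132288922068}
```

View pics/top0.png

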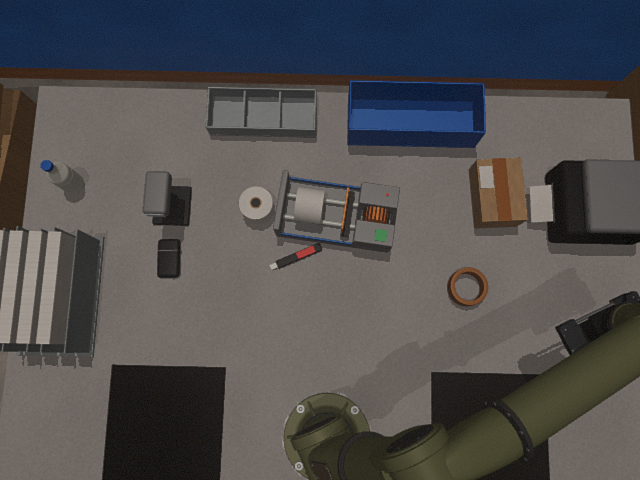

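View pics/side0.png

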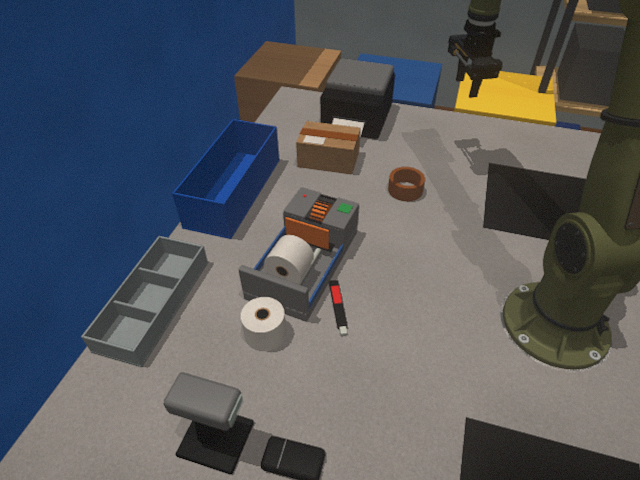

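The top view shows the dispenser with its wheel at about (377,214), guide at (346,212) and roll at (308,205), so its +y runs to image left. The side view shows the wheel at about (320,210), guide at (307,233) and roll at (290,258).

Run:
```python
from h import *
im=load('top0'); f=im['frame']; hsv=cv2.cvtColor(f,cv2.COLOR_RGB2HSV)
m=cv2.inRange(hsv,(3,130,70),(20,255,255)); m[:, :270]=0;m[:,410:]=0;m[:160]=0;m[260:]=0
m=cv2.morphologyEx(m,cv2.MORPH_CLOSE,np.ones((3,3)))
for c in cv2.findContours(m,0,1)[0]:
    if cv2.contourArea(c)<15: continue
    r=cv2.minAreaRect(c); print(cv2.contourArea(c),r, onplane(im,cv2.boxPoints(r),.113).round(4)[:,:2].tolist())
# roughly: wheel centre, roll
print(onplane(im,[[377,214]],.108))
w=cv2.inRange(hsv,(0,0,120),(180,60,255)); w[:,:294]=0;w[:,328:]=0;w[:180]=0;w[230:]=0
for c in cv2.findContours(w,0,1)[0]:
    if cv2.contourArea(c)<100: continue
    r=cv2.minAreaRect(c); print('roll',cv2.contourArea(c),r,onplane(im,cv2.boxPoints(r),.12).round(4)[:,:2].tolist())
crop=cv2.resize(f[165:260,265:410],None,fx=5,fy=5,interpolation=cv2.INTER_CUBIC)
cv2.imwrite('pics/crop.png',crop[:,:,::-1])
```

```text
276.0 ((376.3899841308594, 213.7699737548828), (21.637468338012695, 14.9906644821167), 8.130102157592773) [[0.5494, -0.0853], [0.5886, -0.0903], [0.5818, -0.1455], [0.5426, -0.1402]]
59.0 ((344.70001220703125, 209.60000610351562), (2.404163122177124, 45.396263122558594), 8.13010311126709) [[0.516, -0.0235], [0.635, -0.038], [0.6342, -0.0442], [0.5152, -0.0296]]
[[ 0.56613102 -0.11736063  0.108     ]]
roll 712.5 ((307.60113525390625, 202.0924835205078), (29.34703826904297, 28.282636642456055), 8.746161460876465) [[0.5587, 0.1036], [0.6328, 0.095], [0.6227, 0.0199], [0.5488, 0.0292]]
```

View pics/crop.png

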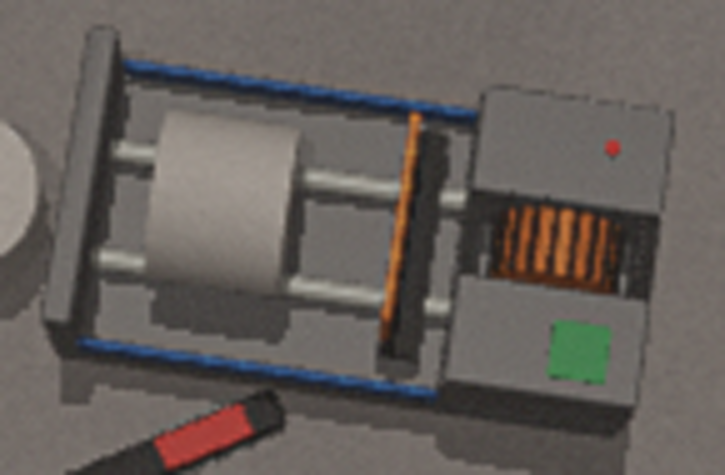

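The crop puts the wheel ribs at about (505–615, 205–290), the guide's top edge along (415,115)–(385,340), and the roll's near end at x≈300 down to 280. The dispenser is yawed about -7°.

```bash
cat >> h.py <<'E'
ey=np.array([.122,.9925]); ex=np.array([.9925,-.122])
E
python3 - <<'E'
from h import *
im=load('top0')
cr=lambda p: np.array(p)/5.+[265-.4,165-.4]
D=onplane(im,[cr(p) for p in [(484,88),(673,112),(645,300),(458,278)]],.102)[:,:2]
print('deck TL TR, lower',D.round(4).tolist())
TR=D[1]; print('wheel from TR corner',TR-80*.001*ex+.050*ey)
g=onplane(im,[cr((418,115)),cr((389,340))],.116)[:,:2]; print('guide',g.round(4),g.mean(0))
s=load('side0')
for P in ([.5656,-.1154,.11],[.563,-.119,.11],[.567,-.112,.11]): print(proj(s,P),proj(im,P))
f=s['frame'];hsv=cv2.cvtColor(f,cv2.COLOR_RGB2HSV)
m=cv2.inRange(hsv,(3,130,70),(20,255,255)); m[:,:280]=0;m[:,345:]=0;m[:190]=0;m[250:]=0
m=cv2.morphologyEx(m,cv2.MORPH_CLOSE,np.ones((3,3)))
for c in cv2.findContours(m,0,1)[0]:
    if cv2.contourArea(c)>15: print(cv2.contourArea(c),cv2.minAreaRect(c),cv2.boundingRect(c))
E
```

```text
deck TL TR, lower [[0.6518, -0.0766], [0.6411, -0.1754], [0.5405, -0.1609], [0.5499, -0.0643]]
wheel from TR corner [ 0.5677785  -0.11598308]
guide [[ 0.6325 -0.0418]
 [ 0.5137 -0.0288]] [ 0.57309536 -0.03529389]
[[322.5265988  204.41094531]] [[376.305958   214.01167928]]
[[323.97680376 203.67899248]] [[377.69832465 215.02907994]]
[[321.57009022 205.18611653]] [[374.9888939  213.45129193]]
735.5 ((306.4783630371094, 232.5702667236328), (50.21516418457031, 19.04205894470215), 17.10272979736328) (285, 217, 44, 32)
268.5 ((320.0068664550781, 210.81509399414062), (17.205049514770508, 20.482200622558594), 20.556045532226562) (310, 200, 22, 22)
```

Emit:
jog_arm(
  commands=[
    [0, 0.1, 0.18, 0.02, 0, 0, -0.2],
    [0, 0.2, 0.36, 0.02, 0, 0, -0.4],
    [0, 0.3, 0.54, 0.02, 0, 0, -0.6],
    [0, 0.4, 0.72, 0.02, 0, 0, -0.8],
    [0, 0.5, 0.88, 0.02, 0, 0, -1],
  ],
  grip_force=20,
)

```text
time: 0.52
position: [0.388, -0.4001, 0.2295]
tool_rot: [-3.139, 0.115, 0.001]
ft_force: [0.8, -0.3, 0.1]
grip_width: 0.705
grip_force: 0.0
```

Emit:
jog_arm(
  commands=[
    [0, 0.356, 0.568, -0.02, 0, 0, -0.09],
    [0, 0.356, 0.568, -0.02, 0, 0, -0.09],
    [0, 0.356, 0.568, -0.02, 0, 0, -0.09],
    [0, 0.356, 0.568, -0.02, 0, 0, -0.09],
    [0, 0.356, 0.568, -0.02, 0, 0, -0.09],
  ],
)

```text
time: 0.93
position: [0.4987, -0.2237, 0.2234]
tool_rot: [3.136, -0.181, -0.001]
ft_force: [0.5, -0.3, 1.0]
grip_width: 0.323
grip_force: 0.0
```

Emit:
jog_arm(
  commands=[
    [0, 0.13, 0.21, -0.06, 0, 0, -0.01],
    [0, 0.13, 0.21, -0.06, 0, 0, -0.01],
    [0, 0.13, 0.21, -0.06, 0, 0, -0.01],
    [0, 0.13, 0.21, -0.06, 0, 0, -0.01],
    [0, 0.13, 0.21, -0.06, 0, 0, -0.01],
  ],
)

```text
time: 1.35
position: [0.5636, -0.1166, 0.1923]
tool_rot: [-3.135, 0.178, 0.004]
ft_force: [-0.3, -0.4, 0.3]
grip_width: 0.017
grip_force: 0.0
```

Run:
```python
from h import *
im=grab('wrist','w1'); print(im['vfov'],im['cx'],im['cy'],np.round(im['mount'],3).tolist()); s=im['state'];print(s['position'],s['tool_rot'],s['grip_width'])
```

```text
60.07772115738934 322.83182094353475 245.42727182170248 [[-0.0, -0.969, -0.245, 0.067], [1.0, -0.0, -0.001, 0.001], [0.0, -0.245, 0.969, -0.16], [0.0, 0.0, 0.0, 1.0]]
[ 0.56355651 -0.11662864  0.19229383] [-3.13472286  0.17809346  0.00359221] 0.016623108365887165
```

View pics/w1.png

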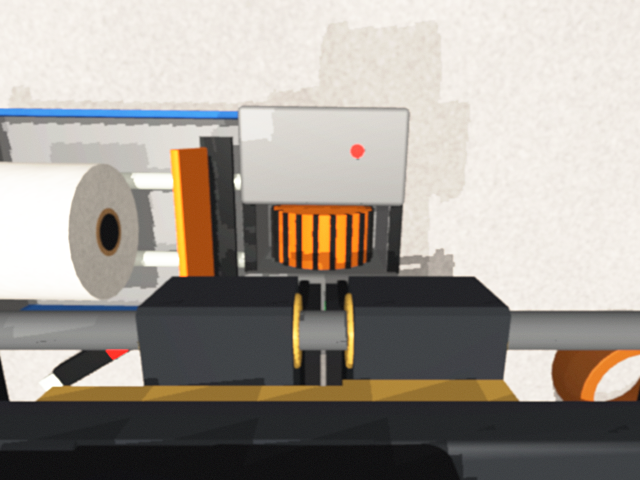

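The wrist view shows the wheel centred at about (323,237), so it lines up with the tool along the stroke. The slot's far edge at row 203 puts the wheel centre 5–8 mm further out in x. I'll shift for that, then lower to just above the wheel at the start of a stroke.

Emit:
jog_arm(
  commands=[
    [0, 0.008, -0.025, -0.05, 0, 0, 0],
    [0, 0.008, -0.025, -0.1, 0, 0, 0],
    [0, 0.008, -0.025, -0.14, 0, 0, 0],
    [0, 0.008, -0.025, -0.15, 0, 0, 0],
    [0, 0.008, -0.025, -0.15, 0, 0, 0],
  ],
)

```text
time: 1.82
position: [0.5654, -0.1349, 0.1172]
tool_rot: [3.136, -0.193, -0.006]
ft_force: [0.5, -0.2, 0.0]
grip_width: 0.008
grip_force: 0.0
```

Emit:
jog_arm(
  commands=[
    [0, 0.006, 0.008, -0.006, 0, 0, 0],
    [0, 0.006, 0.008, -0.01, 0, 0, 0],
    [0, 0.006, 0.008, -0.014, 0, 0, 0],
    [0, 0.006, 0.008, -0.018, 0, 0, 0],
    [0, 0.006, 0.008, -0.018, 0, 0, 0],
  ],
)

```text
time: 2.23
position: [0.5707, -0.1292, 0.1101]
tool_rot: [3.136, -0.188, 0.002]
ft_force: [0.8, 0.4, 0.5]
grip_width: 0.004
grip_force: 0.3
```

Emit:
jog_arm(
  commands=[
    [0, 0, 0, -0.006, 0, 0, 0],
    [0, 0.001, 0.012, -0.006, 0, 0, 0],
    [0, 0.003, 0.024, -0.006, 0, 0, 0],
    [0, 0.004, 0.036, -0.006, 0, 0, 0],
    [0, 0.006, 0.048, -0.006, 0, 0, 0],
  ],
)

```text
time: 2.65
position: [0.5741, -0.1066, 0.1098]
tool_rot: [3.133, -0.191, 0.004]
ft_force: [-3.8, -0.3, 8.9]
grip_width: 0.005
grip_force: 4.3
```

```bash
cat >> h.py <<'E'
def gap(tag):
    im=grab('top',tag); f=im['frame']; hsv=cv2.cvtColor(f,cv2.COLOR_RGB2HSV)
    m=cv2.inRange(hsv,(3,130,70),(20,255,255)); m[:,:290]=0;m[:,357]=0;m[:,357:]=0;m[:180]=0;m[245:]=0
    p=np.argwhere(m)[:,::-1]; P=onplane(im,p,.116)[:,:2]; a=(P@ey); 
    w=cv2.inRange(hsv,(0,0,120),(180,60,255)); w[:,:294]=0;w[:,335:]=0;w[:180]=0;w[230:]=0
    c=max(cv2.findContours(w,0,1)[0],key=cv2.contourArea); b=onplane(im,cv2.boxPoints(cv2.minAreaRect(c)),.12)[:,:2]@ey
    print('guide y',np.percentile(a,[5,50,95]).round(4),len(p),'roll',np.sort(b).round(4)); s=ctrl.get_state(); print(s['time'],s['position'],s['ft_force'])
E
python3 -c "
from h import *
gap('t1')"
```

```text
guide y [0.0501 0.053  0.0555] 45 roll [0.0957 0.0958 0.1708 0.1715]
2.7 [ 0.57441947 -0.10423934  0.10938755] [-1.72426436  1.83012074  9.26874877]
```

Emit:
jog_arm(
  commands=[
    [0, 0, 0, 0.03, 0, 0, 0],
    [0, -0.006, -0.025, 0.03, 0, 0, 0],
    [0, -0.012, -0.052, 0.03, 0, 0, 0],
    [0, -0.012, -0.052, 0.01, 0, 0, 0],
    [0, -0.012, -0.052, 0.0, 0, 0, 0],
  ],
)

```text
time: 3.12
position: [0.5671, -0.1345, 0.1065]
tool_rot: [3.132, -0.193, 0.001]
ft_force: [-8.3, -10.5, 30.1]
grip_width: 0.004
grip_force: 16.1
```

Emit:
jog_arm(
  commands=[
    [0, 0.001, 0.01, 0, 0, 0, 0],
    [0, 0.003, 0.02, 0, 0, 0, 0],
    [0, 0.004, 0.03, 0, 0, 0, 0],
    [0, 0.005, 0.04, 0, 0, 0, 0],
    [0, 0.006, 0.05, 0, 0, 0, 0],
  ],
)

```text
time: 3.53
position: [0.5707, -0.107, 0.1097]
tool_rot: [3.133, -0.19, 0.002]
ft_force: [-6.0, -0.6, 19.6]
grip_width: 0.005
grip_force: 9.5
```

```bash
python3 -c "
from h import *
gap('t2')"
```

```text
guide y [0.0714 0.0743 0.0773] 108 roll [0.0953 0.0958 0.1712 0.1714]
3.5833 [ 0.57101429 -0.10482057  0.10952113] [-6.6169249   2.16901434 18.47273193]
```

Emit:
jog_arm(
  commands=[
    [0, 0, 0, 0.03, 0, 0, 0],
    [0, -0.006, -0.025, 0.03, 0, 0, 0],
    [0, -0.008, -0.045, 0.03, 0, 0, 0],
    [0, -0.008, -0.045, 0.01, 0, 0, 0],
    [0, -0.008, -0.045, 0.003, 0, 0, 0],
  ],
)

```text
time: 4.0
position: [0.5654, -0.1318, 0.1068]
tool_rot: [3.133, -0.194, -0.002]
ft_force: [-6.8, -5.4, 24.1]
grip_width: 0.002
grip_force: 13.7
```

Emit:
jog_arm(
  commands=[
    [0, 0.001, 0.006, 0, 0, 0, 0],
    [0, 0.002, 0.012, 0, 0, 0, 0],
    [0, 0.003, 0.018, 0, 0, 0, 0],
    [0, 0.003, 0.024, 0, 0, 0, 0],
    [0, 0.004, 0.028, 0, 0, 0, 0],
  ],
)

```text
time: 4.42
position: [0.5676, -0.1169, 0.11]
tool_rot: [3.133, -0.192, -0.002]
ft_force: [-7.9, -0.8, 22.2]
grip_width: 0.003
grip_force: 10.5
```

Emit:
jog_arm(
  commands=[
    [0, 0, 0, 0.04, 0, 0, 0],
    [0, -0.003, -0.025, 0.08, 0, 0, 0],
    [0, -0.003, -0.025, 0.16, 0, 0, 0],
    [0, -0.003, -0.025, 0.16, 0, 0, 0],
    [0, -0.003, -0.025, 0.16, 0, 0, 0],
  ],
)

```text
time: 4.83
position: [0.5678, -0.1273, 0.1889]
tool_rot: [3.136, -0.19, 0.004]
ft_force: [-0.9, 0.5, -1.0]
grip_width: 0.009
grip_force: 0.0
```

```bash
python3 -c "
from h import *
gap('t3'); grab('side','s3'); im=grab('wrist','w3')
a=cv2.imread('pics/w3.png')[100:340,0:320]; b=cv2.imread('pics/s3.png')[200:320,230:390]
cv2.imwrite('pics/c3.png',np.hstack([cv2.resize(a,None,fx=1.25,fy=1.25),cv2.resize(b,(400,300),interpolation=cv2.INTER_CUBIC)]))"
```

```text
guide y [0.0852 0.0881 0.0912] 111 roll [0.0957 0.096  0.171  0.1715]
4.8833 [ 0.56656027 -0.12696508  0.18712263] [-0.03049638  0.19594867 -0.78708676]
```

View pics/c3.png

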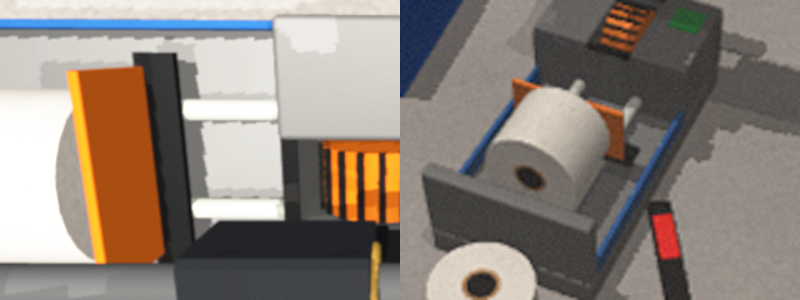

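The wrist crop shows the guide's lit top edge at about (72–98, 70–260), with a sliver of the roll's grey end still visible left of it, to column 55. A gap therefore remains, and I'll measure it in the wrist view at about 0.55 mm/px.

```bash
cat >> h.py <<'E'
from scipy.spatial.transform import Rotation as Ro
def wristcam(im):
    s=im['state']; T=np.eye(4); T[:3,:3]=Ro.from_rotvec(s['tool_rot']).as_matrix(); T[:3,3]=s['position']
    im['camera_from_world']=np.linalg.inv(T@np.array(im['mount'])); return im
E
python3 - <<'E'
from h import *
im=wristcam(load('w3')); f=im['frame']
for r in (200,216,232,248): print(r,[tuple(int(v) for v in x) for x in f[r,36:90:2]])
E
```

```text
200 [(255, 254, 253), (255, 254, 253), (255, 254, 253), (255, 254, 253), (255, 254, 253), (255, 254, 253), (255, 254, 253), (253, 250, 243), (182, 173, 160), (171, 163, 152), (169, 162, 151), (192, 163, 147), (255, 183, 77), (255, 200, 40), (255, 203, 42), (255, 192, 42), (249, 126, 27), (171, 78, 19), (168, 76, 16), (168, 78, 17), (170, 77, 16), (168, 76, 13), (169, 79, 19), (170, 77, 19), (171, 78, 19), (169, 77, 18), (170, 78, 19)]
216 [(255, 255, 254), (255, 255, 255), (255, 255, 254), (255, 255, 254), (255, 255, 255), (247, 242, 234), (174, 165, 155), (171, 164, 153), (176, 168, 156), (174, 165, 155), (169, 163, 151), (170, 163, 152), (170, 161, 152), (255, 176, 102), (255, 198, 39), (255, 204, 45), (255, 200, 44), (255, 142, 28), (177, 79, 18), (169, 78, 18), (167, 76, 15), (169, 77, 18), (169, 78, 19), (168, 74, 17), (170, 78, 20), (169, 76, 18), (167, 76, 14)]
232 [(255, 255, 255), (255, 255, 255), (255, 255, 255), (255, 255, 255), (233, 225, 210), (165, 157, 147), (167, 160, 149), (166, 158, 148), (164, 158, 147), (171, 163, 153), (169, 162, 151), (170, 162, 151), (169, 162, 152), (167, 161, 152), (250, 168, 116), (255, 197, 45), (255, 203, 43), (255, 205, 46), (255, 157, 31), (186, 82, 18), (167, 75, 14), (169, 76, 18), (169, 78, 17), (169, 77, 18), (171, 79, 21), (167, 77, 18), (168, 77, 17)]
248 [(255, 255, 255), (255, 255, 255), (255, 255, 255), (255, 255, 255), (223, 213, 197), (166, 158, 148), (172, 164, 152), (170, 163, 152), (169, 162, 151), (173, 165, 154), (166, 159, 148), (164, 156, 146), (165, 157, 147), (174, 166, 155), (169, 164, 153), (234, 164, 137), (255, 193, 55), (255, 203, 40), (255, 203, 45), (255, 171, 37), (206, 92, 18), (168, 78, 18), (168, 76, 17), (169, 77, 19), (168, 76, 16), (169, 77, 17), (167, 76, 17)]
```

Run:
```python
from h import *
im=wristcam(load('w3'))
g=onplane(im,[[60.0,200],[64,232],[66,248],[73,232]],.116)[:,:2]; r=onplane(im,[[44.3,240]],.130)[:,:2]
print(g.round(4).tolist(),g@ey,r,r@ey)
```

```text
[[0.6175, 0.014], [0.5994, 0.0168], [0.5901, 0.0182], [0.5988, 0.0117]] [0.08920084 0.08975961 0.09004729 0.08463965] [[0.59838915 0.01919697]] [0.09205646]
```

The wrist view gives a gap of about 2–3 mm, but the rays are slanted. I'll move the camera straight over the gap, staying high, to remove the parallax.

Emit:
jog_arm(
  commands=[
    [0, 0.009, 0.075, 0.03, 0, 0, 0],
    [0, 0.018, 0.15, 0.03, 0, 0, 0],
    [0, 0.027, 0.225, 0.03, 0, 0, 0],
    [0, 0.036, 0.296, 0.03, 0, 0, 0],
    [0, 0.036, 0.296, 0.03, 0, 0, 0],
  ],
)

```text
time: 5.4
position: [0.5836, 0.0318, 0.2015]
tool_rot: [-3.131, 0.168, 0.004]
ft_force: [-0.3, 2.4, 0.2]
grip_width: 0.003
grip_force: 0.0
```

Emit:
jog_arm(
  commands=[
    [0, 0, 0, 0, 0, 0, 0],
    [0, 0, 0, 0, 0, 0, 0],
    [0, 0, 0, 0, 0, 0, 0],
    [0, 0, 0, 0, 0, 0, 0],
    [0, 0, 0, 0, 0, 0, 0],
  ],
)

```text
time: 5.82
position: [0.5847, 0.0193, 0.2028]
tool_rot: [3.135, -0.192, -0.001]
ft_force: [-0.1, 0.0, 0.7]
grip_width: 0.005
grip_force: 0.0
```

Run:
```python
from h import *
im=wristcam(grab('wrist','w4')); print(im['state']['position'])
f=im['frame']; cv2.imwrite('pics/c4.png',cv2.resize(f[130:290,240:440],None,fx=3.5,fy=3.5)[:,:,::-1])
for r in (200,220,240,260): print(r,[tuple(int(v) for v in x) for x in f[r,306:340]])
```

```text
[0.58466943 0.01928684 0.20278774]
200 [(240, 235, 227), (239, 234, 226), (240, 234, 226), (239, 233, 226), (238, 234, 224), (240, 234, 226), (240, 235, 226), (238, 232, 219), (208, 199, 184), (154, 146, 134), (110, 106, 101), (90, 87, 84), (79, 80, 78), (84, 79, 77), (143, 86, 65), (229, 113, 47), (251, 138, 34), (252, 151, 37), (251, 153, 41), (252, 156, 44), (252, 158, 44), (253, 152, 39), (246, 125, 31), (180, 80, 26), (79, 37, 25), (24, 23, 24), (21, 21, 22), (29, 30, 28), (36, 36, 36), (44, 45, 44), (43, 43, 40), (45, 44, 43), (46, 45, 45), (43, 43, 43)]
220 [(248, 244, 237), (248, 244, 237), (247, 243, 235), (246, 241, 234), (244, 240, 232), (244, 239, 231), (244, 240, 232), (240, 235, 223), (200, 190, 175), (134, 121, 106), (87, 76, 66), (74, 73, 68), (75, 76, 75), (84, 80, 78), (146, 87, 68), (230, 111, 45), (251, 137, 33), (251, 149, 35), (251, 152, 38), (251, 153, 38), (252, 154, 42), (252, 144, 36), (241, 117, 27), (168, 73, 24), (74, 37, 25), (24, 23, 24), (23, 26, 27), (32, 30, 33), (36, 37, 36), (40, 39, 38), (42, 41, 40), (40, 39, 39), (41, 41, 39), (44, 43, 42)]
240 
[... 360 characters left out ...]
0, 23), (125, 56, 21), (43, 26, 19), (20, 20, 24), (22, 24, 25), (33, 34, 34), (44, 44, 43), (51, 52, 51), (52, 53, 51), (52, 53, 53), (50, 52, 51), (49, 50, 47)]
260 [(167, 160, 148), (168, 160, 147), (168, 159, 147), (166, 158, 147), (165, 157, 147), (169, 160, 150), (168, 160, 150), (165, 158, 147), (144, 136, 126), (129, 119, 110), (135, 132, 120), (149, 147, 135), (154, 155, 143), (150, 149, 137), (153, 134, 115), (170, 105, 74), (186, 90, 34), (196, 91, 20), (207, 100, 24), (212, 101, 24), (213, 103, 25), (197, 91, 20), (155, 68, 18), (92, 43, 17), (37, 23, 22), (19, 20, 19), (21, 21, 21), (22, 22, 23), (30, 29, 29), (32, 31, 31), (33, 33, 32), (34, 33, 31), (33, 33, 31), (33, 33, 32)]
```

View pics/c4.png

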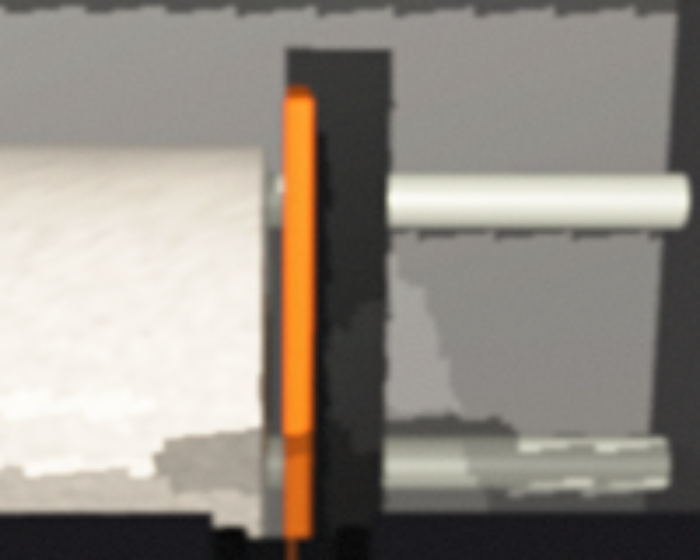

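The overhead view shows the roll's edge at column 314.5, and the guide from 321 to 329.5, which is its 5 mm thickness. The gap is therefore about 3.6 mm, and the roll hasn't moved. The arm is clear of everything, so I'm handing in.

```bash
python3 -c "
from bench import ctrl
print(ctrl.close_job())"
```

```text
the job is handed in; nothing more can be done
None
```

I handed the job in with the guide about 3.6 mm from the roll by the overhead wrist view, after three strokes of the wheel; the roll showed no movement in the images and the arm was clear, but the hand-in returned no verdict.

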